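Refill the tea-pod jar and thread its cap back on

TASK

Twist the cap of the amber jar anticlockwise to its stop, lift it off and set it down upright on the counter or tray; then put every tea pod from the tray into the jar. Close the jar so as not to cross the thread: set the cap on the neck so that it rides on top of the thread at least about a third of a right angle clockwise of the gaps, turn it backward (anticlockwise) until it drops a step, then turn it clockwise to its stop. Do not force the cap on the jar, and leave the finjan cups as they stand.

Things in the scene. Friction and masses are not known exactly. Their poses are not given: they have to be found in the camera images.
- jar: Squat amber glass jar, fixed to the counter so that it cannot turn or slip; 94 mm diameter, rim 88 mm high, inner floor 6 mm up, neck 60 mm outside and 52 mm inside. Origin at the centre of its underside, z up. Two small glass pips on its outside, 50 mm up and reaching 55 mm from the axis, lie on its +x and -x axes and mark the thread's gaps.
- jar_rim (a point): Centre of the jar's mouth, 88 mm above the jar's origin. The two-start thread round the neck, 3.5 mm thick (81 to 84.5 mm up, 70 mm across), is broken by two opposite gaps 52 degrees wide, centred on the jar's x axis. A cap drops in, or lifts out, with its lugs from about 11 degrees clockwise to 8 degrees anticlockwise of the gaps' middles.
- jar_gap (a point): Point on the jar's +x axis, 32 mm from its axis, 84.5 mm up: middle of one gap. Seen from above, lugs dropped in the gaps (turn 0) can go clockwise, under the thread, to the home stop at about 66 degrees of turn, and anticlockwise to a stop about 8 degrees past the gaps' middles.
- cap: Loose aluminium twist cap, 120 g, 83 mm diameter: skirt 14 mm deep, disc 4 mm thick, grip bar on top. Origin at the centre of the skirt's lower edge, z up. Closed or dropped into the gaps its origin is 74 mm above the jar's (1 mm of vertical play under the thread); riding on the thread, 82 mm. 1.5 mm sideways play on the neck; turns freely. Starts home, 60 to 66 degrees clockwise of the gaps.
- cap_bar (a point): On the cap's axis, 40 mm above the cap's origin: point between the finger pads in a good grip on the bar (fingertips that reach more than 21 mm lower would hit the disc). The bar is 50 mm long (along the cap's x axis), 14 mm wide, and stands from 18 to 44 mm above the cap's origin.
- cap_lug (a point): Point on the cap's +x axis, 34 mm from the cap's axis, at the height of the cap's origin, by a lug. Two opposite lugs inside the skirt lie on the cap's +x and -x axes, in line with the bar, 16 mm wide and 3.5 mm thick; half a turn of the cap makes no difference.
- tray: Fixed rectangular wooden tray, 280 mm (its x) by 200 mm (its y), walls 6 mm thick and 16 mm high, inner floor 6 mm above the counter; origin at the centre of its underside. It stands to the left or to the right of the jar.
- pod0: Tea pod, one of up to five (three to five are present): an upright copper-coloured foil puck, 32 mm diameter, 15 mm high, 18 g; origin at the centre of its underside, z up. Starts standing on the tray's floor.
- pod1: Tea pod, one of up to five (three to five are present): an upright copper-coloured foil puck, 32 mm diameter, 15 mm high, 18 g; origin at the centre of its underside, z up. Starts standing on the tray's floor.
- pod2: Tea pod, one of up to five (three to five are present): an upright copper-coloured foil puck, 32 mm diameter, 15 mm high, 18 g; origin at the centre of its underside, z up. Starts standing on the tray's floor.
- pod3: Tea pod, one of up to five (three to five are present): an upright copper-coloured foil puck, 32 mm diameter, 15 mm high, 18 g; origin at the centre of its underside, z up. Starts standing on the tray's floor.
- pod4: Tea pod, one of up to five (three to five are present): an upright copper-coloured foil puck, 32 mm diameter, 15 mm high, 18 g; origin at the centre of its underside, z up. Starts standing on the tray's floor.
- grinder: Fixed white ceramic grinder on the jar's other side, 94 mm across its foot, 162 mm tall; its crank lever reaches 70 mm along the grinder's x axis, with a knob 189 mm high at the end. Origin at the centre of its underside. Bystander.
- finjan0: Small white finjan cup without handle, 54 mm wide at the rim, 50 mm high, loose; origin at the centre of its underside. Bystander, to be left alone.
- finjan1: Small white finjan cup without handle, 54 mm wide at the rim, 50 mm high, loose; origin at the centre of its underside. Bystander, to be left alone.
- finjan2: Small white finjan cup without handle, 54 mm wide at the rim, 50 mm high, loose; origin at the centre of its underside. Bystander, to be left alone.
There are look-alikes about, which are no part of the job. What is shaped like the pod0 but black or blue is not meant.

How it is judged:
By the outcome, as a careful person would: the job done as asked, in the order asked, and still so for the second after the job is handed in, with the robot touching nothing.
Of pod0, pod1, pod2, pod3, pod4 only 3 to 5 are there at a start; the rules pass over those that are not, and their reading is None.
At some moment in a run one of pod0, pod1, pod2, pod3, pod4 may be knocked a few centimetres aside while the robot is not near it.
It also fails if it takes over 208 s, if anything falls off the work surface, if the arm or the gripper's body presses on something with over 40 N, if the wrist force passes 120 N, or if a joint passes its speed limit or range.

ROBOT

A 6-joint arm with a two-finger parallel gripper is mounted at the origin on the work surface. World frame = base frame: x ahead of the robot, y to its left, z up, the work surface at z = 0. Lengths are in m, angles in rad, forces in N, time in s.
With the tool pointing down it reaches from about 0.35 to 0.875 m from the base axis. Payload 4.2 kg.
Tool frame: the origin (TCP) lies midway between the tips of the shut fingers; the grasp point (between the pads) lies 19 mm behind it (bot.grip_point_offset is the distance from the TCP to the grasp point, in m); z points along the fingers, y is the line along which they close (so a half turn about z gives the same grasp; the last joint's range is limited). The gripper opens to 87 mm and grips with 3 to 60 N. Pads are 19 mm wide; open, the fingers measure 117 mm over their backs; the gripper's body (75 mm by 190 mm) begins 51 mm behind the grasp point.
Start: joints at [1.497, 0.385, 0.008, 0, -1.194, -0.259], TCP at [0.204, 0.591, 0.193] pointing down, gripper open.
Joint ranges: [-3.14, 3.14], [-1.21, 2.06], [-1.07, 1.41], [-3.16, 2.05], [-2.99, -0.16], [-3.1, 3.1]. Speed limits (rad/s): [2.79, 2.79, 3.14, 3.14, 3.14, 3.14].

INTERFACE

Orientations are given as a rotation vector (axis times angle).
In Python, from rig import bot, set_gripper, imaging, sign_off gives the robot as it stands. Calls block until the motion is done:
- bot.move_pose(position, orientation): joint-space move of the TCP to a pose.
- bot.move_linear(position, rotation=None, vel=0.15): straight line of the TCP; rotation=None keeps the orientation; vel is the mean speed in m/s.
- bot.goto_joints(angles): joint-space move.
- set_gripper(opening, effort=None): finger opening in m; effort is the grip in N (None keeps the last); returns when the fingers have stopped.
- bot.pause(seconds).
- bot.solve_ik(position, orientation): joint angles nearest the present ones, or None.
- imaging.grab_frame(name): name is "scene" or "top" or "wrist"; returns a dict with "img" (420x560x3 uint8, red, green, blue), "z_map" (420x560 float32, m along the optical axis (not along the pixel's ray), 0 where there is no reading), "fx", "fy", "cx", "cy" (pixels), "world_from_camera" (4x4, takes a point from camera to world coordinates); the wrist camera has in their place "hand_eye" (4x4, takes a point from camera to tool coordinates, whose origin is the TCP and whose axes are the flange's). Camera axes: x right, y up, looking along -z (the intrinsics and any distortion apply to the point x, -y, -z); pixel columns grow to the right and rows downward; lengths in m; the calibration is good to about 2 mm. A picture is of the moment at which its call begins: read the wrist's pose just before it.
A pose or a line that the arm cannot do raises bot.MotionError and nothing moves.
- sign_off(): hands the job in; it is judged then, once.
Readings, each from a call of its own:
- bot.get_time_s(): time.
- bot.get_q(): joint angles.
- bot.get_dq(): joint speeds.
- bot.get_joint_efforts(): joint torques, N m.
- bot.get_eef_pos(): TCP position.
- bot.get_tcp_rot(): TCP orientation.
- bot.get_force(): force on the tool from outside, world axes, zero at the start.
- bot.get_torque(): the same for the moment, N m.
- bot.get_gripper_width(): finger opening in m.
- bot.get_grasp_force(): force on a finger pad.
Only numpy, scipy, OpenCV 4.12 (cv2) and the standard library are available. Lean on these libraries where they do the work, as an engineer would, in place of code of your own. Each camera call takes 0.05 s, during which the arm holds its last target. There are 200 camera calls.

## Working session

There is one attempt and no reset: what is moved stays moved. The work goes in short steps, each a Python script; the robot and the scene stay as the last script left them, time stands still between calls to the robot, and variables do not carry over. Pictures are saved under pics/ and viewed, at most 14 in all, crops included, and the job is handed in when it is done.

```bash
ls; mkdir -p pics
python3 - <<'E'
from rig import bot,imaging
import cv2,numpy as np,pickle
a={}
for n in("scene","top","wrist"):
    f=imaging.grab_frame(n); a[n]=f; cv2.imwrite(f"pics/{n}0.png",f["img"][...,::-1])
    print(n,{k:(np.round(v,3).tolist() if k not in("img","z_map") else v.shape) for k,v in f.items()})
pickle.dump(a,open("f0.pkl","wb"))
print(bot.get_eef_pos(),bot.get_tcp_rot(),bot.get_time_s(),bot.grip_point_offset)
E
```

```text
pics
scene {'img': (420, 560, 3), 'z_map': (420, 560), 'fx': 520.638, 'fy': 520.638, 'cx': 285.379, 'cy': 217.779, 'world_from_camera': [[-0.469, -0.607, 0.642, 1.189], [0.883, -0.333, 0.33, 0.318], [0.013, 0.722, 0.692, 0.78], [0.0, 0.0, 0.0, 1.0]]}
top {'img': (420, 560, 3), 'z_map': (420, 560), 'fx': 421.57, 'fy': 421.57, 'cx': 273.267, 'cy': 209.954, 'world_from_camera': [[-0.018, 0.998, -0.066, 0.492], [-1.0, -0.017, 0.011, 0.019], [0.01, 0.066, 0.998, 1.05], [0.0, 0.0, 0.0, 1.0]]}
wrist {'img': (420, 560, 3), 'z_map': (420, 560), 'fx': 330.751, 'fy': 330.751, 'cx': 274.547, 'cy': 208.808, 'hand_eye': [[0.0, 0.954, 0.299, 0.082], [1.0, -0.0, 0.001, 0.0], [0.001, 0.299, -0.954, -0.191], [0.0, 0.0, 0.0, 1.0]]}
[0.20401565 0.59023362 0.19201792] [ 3.09651361e+00 -5.20288170e-01 -2.48868050e-04] 0.15 0.0187
```

View pics/scene0.png

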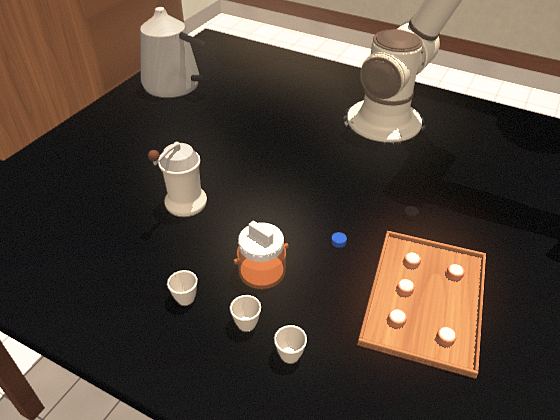

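View pics/top0.png

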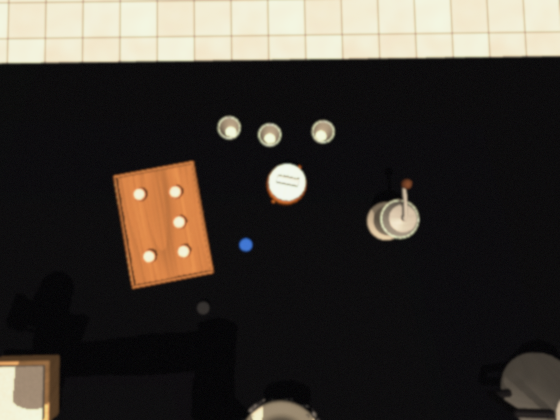

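```bash
cat > h.py <<'E'
import numpy as np,cv2
from scipy.spatial.transform import Rotation as R
from rig import bot,set_gripper,imaging,sign_off
D=np.degrees
def rv(yaw): return (R.from_euler('z',yaw)*R.from_euler('x',np.pi)).as_rotvec()
def grab(n):
    if n=="wrist":
        T=np.eye(4);T[:3,3]=bot.get_eef_pos();T[:3,:3]=R.from_rotvec(bot.get_tcp_rot()).as_matrix()
    f=imaging.grab_frame(n); f["T"]=T@f["hand_eye"] if n=="wrist" else np.array(f["world_from_camera"]); return f
def ray(f,uv):
    uv=np.atleast_2d(uv).astype(float)
    d=np.c_[(uv[:,0]-f["cx"])/f["fx"],-(uv[:,1]-f["cy"])/f["fy"],-np.ones(len(uv))]
    return f["T"][:3,3],d@f["T"][:3,:3].T
def onplane(f,uv,z):
    o,d=ray(f,uv); return o+d*((z-o[2])/d[:,2])[:,None]
def cloud(f):
    v,u=np.mgrid[:420,:560]; o,d=ray(f,np.c_[u.ravel(),v.ravel()])
    return (o+d*f["z_map"].reshape(-1,1)).reshape(420,560,3)
def blobs(m,lo=20):
    n,l,s,c=cv2.connectedComponentsWithStats(m.astype(np.uint8))
    return [(c[i],s[i,4],l==i) for i in range(1,n) if s[i,4]>=lo]
E
python3 - <<'E'
from h import *
import pickle
a=pickle.load(open("f0.pkl","rb"))
for n in("top","scene"):
    f=a[n]; f["T"]=np.array(f["world_from_camera"]); P=cloud(f); hsv=cv2.cvtColor(f["img"],cv2.COLOR_RGB2HSV)
    print(n)
    if n=="top":
        m=(P[...,2]>.012)&(P[...,0]>.3)&(P[...,0]<.85)&(f["z_map"]>0)
        for c,s,k in blobs(m): print(c.round(),s,np.median(P[k],0).round(3),P[k][:,2].max().round(3),hsv[k].mean(0).round())
        k=(hsv[...,0]<20)&(hsv[...,1]>80)&(P[...,0]>.3)
        for c,s,q in blobs(k,200):
            print("wood",c,s); bx=cv2.minAreaRect(np.argwhere(q)[:,::-1].astype(np.float32)); p=onplane(f,cv2.boxPoints(bx),.016);print(p.round(3),np.linalg.norm(np.diff(p,axis=0),axis=1),p.mean(0))
u=a["top"]["img"][150:220,250:325,::-1]; s=a["scene"]["img"][215:295,220:305,::-1]
u=cv2.resize(u,(400,400),interpolation=3);s=cv2.resize(s,(400,400),interpolation=3)
cv2.imwrite("pics/c1.png",np.hstack([u,s]))
E
```

```text
top
[229. 126.] 267 [0.772 0.114 0.038] 0.055 [ 23.  57. 170.]
[323. 130.] 266 [ 0.759 -0.121  0.039] 0.055 [ 23.  57. 173.]
[270. 132.] 259 [0.753 0.012 0.04 ] 0.054 [ 23.  56. 172.]
[162. 224.] 1024 [0.53  0.284 0.016] 0.023 [ 12. 170. 162.]
[286. 184.] 1267 [ 0.614 -0.023  0.092] 0.122 [ 34.  37. 225.]
[394. 217.] 1752 [ 0.531 -0.259  0.135] 0.191 [ 19.  62. 175.]
[175. 191.] 139 [0.61  0.246 0.022] 0.027 [ 20.  78. 230.]
[140. 194.] 143 [0.605 0.333 0.022] 0.027 [ 20.  79. 226.]
[179. 221.] 140 [0.537 0.236 0.022] 0.027 [ 20.  75. 230.]
[246. 244.] 125 [0.478 0.075 0.016] 0.021 [109. 177. 188.]
[184. 251.] 139 [0.464 0.225 0.022] 0.027 [ 20.  75. 230.]
[149. 256.] 147 [0.454 0.309 0.022] 0.028 [ 20.  79. 226.]
[203. 307.] 135 [0.328 0.181 0.017] 0.021 [13. 30. 46.]
wood [162.62426753 224.41462922] 9898
[[0.657 0.41  0.016]
 [0.693 0.198 0.016]
 [0.404 0.148 0.016]
 [0.37  0.357 0.016]] [0.21576414 0.29370368 0.21194716] [0.53096769 0.27813509 0.016     ]
wood [282.33521127 195.36619718] 355
[[ 0.582  0.04   0.016]
 [ 0.661  0.019  0.016]
 [ 0.634 -0.084  0.016]
 [ 0.555 -0.063  0.016]] [0.08136808 0.10673178 0.08131961] [ 0.60797392 -0.02210302  0.016     ]
scene
```

View pics/c1.png

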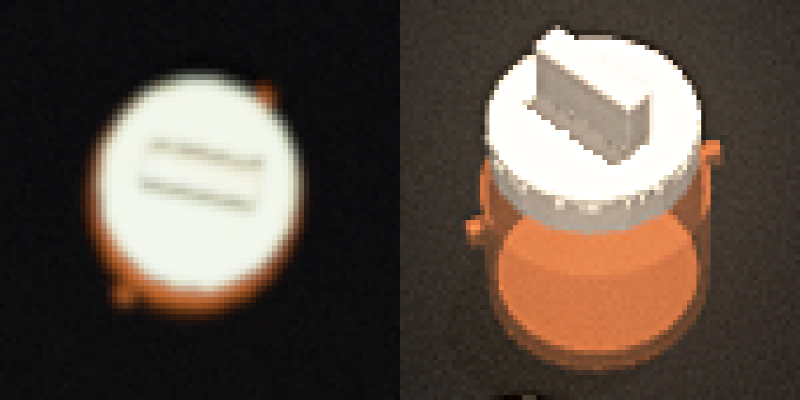

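```bash
cat > t.py <<'E'
from h import *
for y in(-140,-99.5,-80,-60,-37,-29,40,80.5,100,120,143,151):
    for z in(.095,.25):
        q=bot.solve_ik([.613,-.023,z],rv(np.radians(y))); print(y,z,None if q is None else np.round(q,2))
E
python3 t.py
```

```text
-140 0.095 [ 0.23  0.45 -0.15 -0.   -0.97 -1.1 ]
-140 0.25 [ 0.23  0.33  0.07  0.   -1.31 -1.1 ]
-99.5 0.095 [ 0.23  0.45 -0.15  0.   -0.97 -0.39]
-99.5 0.25 [ 0.23  0.33  0.07  0.   -1.31 -0.39]
-80 0.095 [ 0.23  0.45 -0.15  0.   -0.97 -0.05]
-80 0.25 [ 0.23  0.33  0.07  0.   -1.31 -0.05]
-60 0.095 [ 0.23  0.45 -0.15  0.   -0.97  0.3 ]
-60 0.25 [ 0.23  0.33  0.07  0.   -1.31  0.3 ]
-37 0.095 [ 0.23  0.45 -0.15  0.   -0.97  0.7 ]
-37 0.25 [ 0.23  0.33  0.07  0.   -1.31  0.7 ]
-29 0.095 [ 0.23  0.45 -0.15  0.   -0.97  0.84]
-29 0.25 [ 0.23  0.33  0.07  0.   -1.31  0.84]
40 0.095 [ 0.23  0.45 -0.15  0.   -0.97  2.04]
40 0.25 [ 0.23  0.33  0.07  0.   -1.31  2.04]
80.5 0.095 [ 0.23  0.45 -0.15 -0.   -0.97  2.75]
80.5 0.25 [ 0.23  0.33  0.07 -0.   -1.31  2.75]
100 0.095 [ 0.23  0.45 -0.15  0.   -0.97  3.09]
100 0.25 [ 0.23  0.33  0.07  0.   -1.31  3.09]
120 0.095 [ 0.23  0.45 -0.15  0.   -0.97 -2.84]
120 0.25 [ 0.23  0.33  0.07  0.   -1.31 -2.84]
143 0.095 [ 0.23  0.45 -0.15 -0.   -0.97 -2.44]
143 0.25 [ 0.23  0.33  0.07  0.   -1.31 -2.44]
151 0.095 [ 0.23  0.45 -0.15  0.   -0.97 -2.3 ]
151 0.25 [ 0.23  0.33  0.07  0.   -1.31 -2.3 ]
```

```bash
cat > t.py <<'E'
from h import *
bot.move_pose([.613,-.023,.26],rv(np.radians(-99.5)))
f=grab("wrist"); P=cloud(f); I=f["img"]
cv2.imwrite("pics/w1.png",cv2.resize(I[...,::-1],(800,600)))
for lo,hi in((.113,.125),(.085,.1)):
    m=(P[...,2]>lo)&(P[...,2]<hi)&(np.hypot(P[...,0]-.613,P[...,1]+.023)<.07)
    for c,s,k in blobs(m,100):
        zc=np.median(P[k][:,2]); pts=np.argwhere(k)[:,::-1].astype(np.float32)
        p=onplane(f,pts,zc)[:,:2].astype(np.float32)
        r=cv2.minAreaRect(p*1000); print(c.round(),s,zc.round(4),r,cv2.minEnclosingCircle(p*1000))
hsv=cv2.cvtColor(I,cv2.COLOR_RGB2HSV)
m=(hsv[...,0]<20)&(hsv[...,1]>120)&(hsv[...,2]>60)
for c,s,k in blobs(m,15): 
    print("orange",c.round(1),s,onplane(f,c,.05).round(4), np.median(P[k],0).round(3))
print(bot.get_time_s())
E
python3 t.py
```

```text
[268. 185.] 629 0.117 ((618.9692993164062, -25.815155029296875), (50.08110427856445, 13.855629920959473), 77.8239517211914) ((618.8240356445312, -25.841909408569336), 25.278348922729492)
[268. 178.] 3621 0.091 ((619.3789672851562, -25.775131225585938), (82.86669921875, 82.03730010986328), 82.16403198242188) ((618.9661865234375, -25.90376091003418), 41.728370666503906)
orange [266.  148.7] 568 [[ 0.6175 -0.0559  0.05  ]] [ 0.616 -0.06   0.057]
orange [418.3 274.8] 416 [[0.4429 0.1448 0.05  ]] [0.426 0.161 0.009]
orange [ 94.8 310.8] 858 [[0.894  0.1275 0.05  ]] [ 0.654 -0.061  0.376]
orange [343.3 290.9] 268 [[0.5457 0.1529 0.05  ]] [0.542 0.178 0.009]
orange [453.7 310.2] 820 [[0.3958 0.209  0.05  ]] [ 0.56  -0.046  0.376]
orange [397.5 359.7] 7187 [[0.4782 0.2817 0.05  ]] [ 0.576 -0.039  0.386]
orange [332.4 325.5] 40 [[0.5668 0.2064 0.05  ]] [0.56  0.239 0.006]
orange [260.2 339.2] 16 [[0.6727 0.2127 0.05  ]] [0.681 0.247 0.014]
orange [338.1 351.8] 36 [[0.5637 0.2531 0.05  ]] [0.561 0.293 0.005]
2.8167
```

View pics/w1.png

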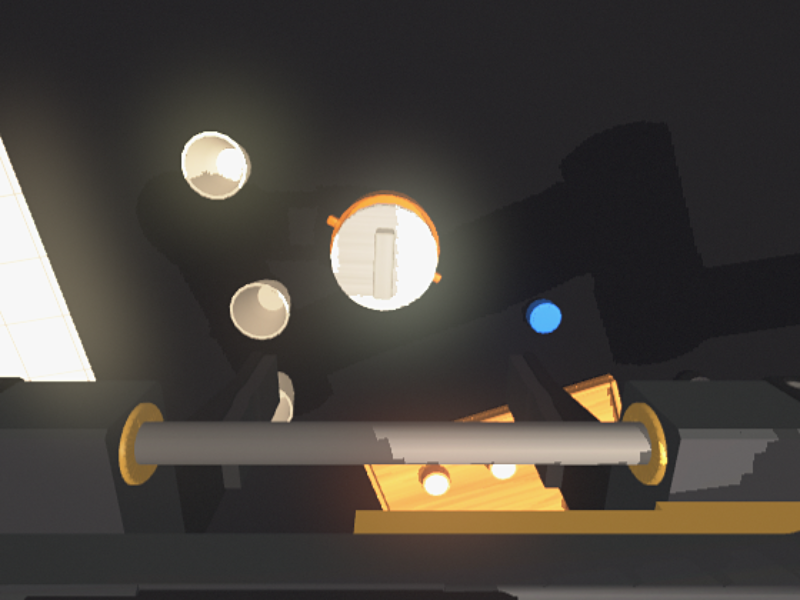

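```bash
cat > t.py <<'E'
from h import *
import pickle
C=np.array([.619,-.0258])
t=pickle.load(open("f0.pkl","rb"))["top"]; t["T"]=np.array(t["world_from_camera"])
for n,f in(("w",grab("wrist")),("t",t)):
    P=cloud(f);hsv=cv2.cvtColor(f["img"],cv2.COLOR_RGB2HSV)
    for lo,hi in((.113,.13),(.085,.1)):
        m=(P[...,2]>lo)&(P[...,2]<hi)&(np.hypot(P[...,0]-.613,P[...,1]+.023)<.07)
        c,s,k=max(blobs(m,50),key=lambda b:b[1])
        p=onplane(f,np.argwhere(k)[:,::-1],np.median(P[k][:,2]))[:,:2].astype(np.float32)
        print(n,np.median(P[k][:,2]),cv2.minAreaRect(p*1000),cv2.minEnclosingCircle(p*1000))
    v,u=np.mgrid[:420,:560]; uv=np.c_[u.ravel(),v.ravel()]
    p=onplane(f,uv,.05)
    r=np.hypot(*(p[:,:2]-C).T).reshape(420,560)
    m=(hsv[...,0]<20)&(hsv[...,1]>100)&(hsv[...,2]>50)&(r>.0495)&(r<.062)
    for c,s,k in blobs(m,2):
        q=onplane(f,c,.05)[0,:2]; print(n,c.round(1),s,q.round(4),np.linalg.norm(q-C).round(4),D(np.arctan2(*(q-C)[::-1])))
E
python3 t.py
```

```text
w 0.11693534747524409 ((618.9745483398438, -25.877349853515625), (50.23619842529297, 13.858322143554688), 77.82661437988281) ((618.783935546875, -25.8321533203125), 25.282777786254883)
w 0.09104185017930747 ((619.3961181640625, -25.77306365966797), (82.83023834228516, 82.03191375732422), 82.16630554199219) ((618.7813110351562, -25.959888458251953), 41.814449310302734)
w [230.8 153.3] 31 [ 0.6603 -0.0574] 0.052 -37.42050822719246
w [305.5 194.4] 23 [0.5784 0.0082] 0.0529 140.09222007854083
t 0.11890138547335782 ((620.1410522460938, -24.891464233398438), (49.12672424316406, 14.030104637145996), 78.68022918701172) ((619.5496826171875, -24.77309226989746), 24.992149353027344)
t 0.09253233730887178 ((619.8514404296875, -24.828323364257812), (82.37346649169922, 80.58055114746094), 89.03240966796875) ((619.7568969726562, -24.855117797851562), 41.71739196777344)
t [299.6 166.2] 13 [ 0.6619 -0.0577] 0.0535 -36.607659374275826
t [268.  174.5] 6 [0.643  0.0184] 0.0503 61.45785048607298
t [266.  180.5] 4 [0.6287 0.0234] 0.0501 78.88769040819685
t [266.  187.5] 4 [0.6119 0.0237] 0.05 98.22451183057511
t [267.  191.5] 2 [0.6022 0.0214] 0.0501 109.55320408760632
t [273.  200.7] 28 [0.5799 0.0074] 0.0513 139.60046508631123
t [286. 205.] 3 [ 0.5692 -0.0232] 0.0499 177.03832250859477
```

```bash
cat >> h.py <<'E'
G=-38.6; C=np.array([.619,-.0255])
def tool(x,y,z,yaw,v=None):
    if v is None: bot.move_pose([x,y,z],rv(np.radians(yaw)))
    else: bot.move_linear([x,y,z],rv(np.radians(yaw)),vel=v)
def rd(s=""):
    print(s,bot.get_eef_pos().round(4),"F",np.round(bot.get_force(),1),"T",np.round(bot.get_torque(),2),"w",round(bot.get_gripper_width(),4),"t",round(bot.get_time_s(),1))
E
cat > t.py <<'E'
from h import *
tool(*C,.16,-102); rd("pre"); tool(*C,.0955,-102,.08); rd("down")
set_gripper(.010,8); rd("grip8"); set_gripper(.010,20); rd("grip20")
for a in(-92,-80,-68,-56,-46,-40):
    tool(*C,.0955,a); rd(a)
E
python3 t.py
```

```text
pre [ 0.6198 -0.0255  0.1607] F [0.  0.8 0.1] T [ 0.13 -0.09  0.02] w 0.0874 t 3.4
down [ 0.6195 -0.0255  0.0961] F [1.  0.7 0.2] T [ 0.09 -0.    0.01] w 0.0871 t 4.3
grip8 [ 0.619  -0.0255  0.0955] F [-0.  -0.4 -0.3] T [ 0.08 -0.02  0.03] w 0.0098 t 5.7
grip20 [ 0.619  -0.0255  0.0955] F [ 0.7  0.6 -0.4] T [ 0.11 -0.08 -0.04] w 0.0098 t 5.9
-92 [ 0.619  -0.0255  0.0955] F [-0.5 -0.7 -0.5] T [ 0.13 -0.05  0.05] w 0.0103 t 6.2
-80 [ 0.619  -0.0255  0.0955] F [-0.2  0.1  0.3] T [ 0.06  0.02 -0.02] w 0.0103 t 6.5
-68 [ 0.619  -0.0255  0.0955] F [-0.2 -0.3 -0.1] T [ 0.05 -0.04 -0.05] w 0.01 t 6.8
-56 [ 0.619  -0.0255  0.0955] F [-1.1 -0.8 -0.4] T [ 0.08  0.03 -0.02] w 0.0104 t 7.2
-46 [ 0.6189 -0.0255  0.0955] F [ 0.4 -0.8 -0.5] T [ 0.04 -0.02 -0.01] w 0.0101 t 7.5
-40 [ 0.619  -0.0255  0.0955] F [ 0.1 -0.6 -0.3] T [0.03 0.   0.01] w 0.0097 t 7.7
```

```bash
cat > t.py <<'E'
from h import *
print(bot.get_grasp_force(),bot.get_gripper_width())
f=grab("wrist");g=grab("scene")
cv2.imwrite("pics/w2.png",np.hstack([cv2.resize(f["img"][...,::-1],(400,300)),cv2.resize(g["img"][170:290,180:340,::-1],(400,300))]))
set_gripper(.006,20);print(bot.get_grasp_force(),bot.get_gripper_width())
E
python3 t.py
```

```text
0.0 0.009746907495492273
0.0 0.006326613762710453
```

View pics/w2.png

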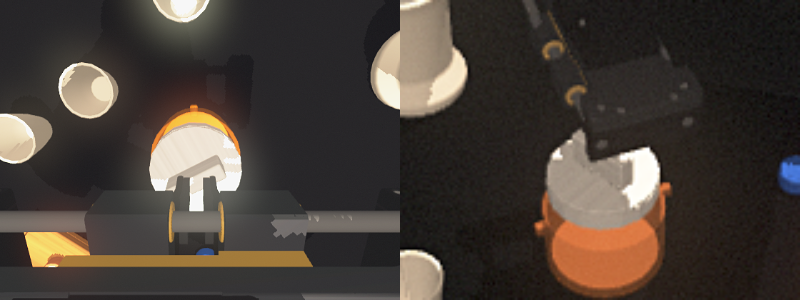

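```bash
cat > t.py <<'E'
from h import *
f=grab("wrist");g=grab("scene");t=grab("top")
cv2.imwrite("pics/w3.png",np.hstack([cv2.resize(f["img"][190:330,180:380,::-1],(400,280)),cv2.resize(g["img"][190:290,200:320,::-1],(400,333))[:280]]))
P=cloud(f)
for v in range(220,345,12): print(v,[P[v,u].round(3).tolist() for u in(262,280,298)])
for n,f in(("t",t),("s",g)):
    P=cloud(f); m=(P[...,2]>.095)&(np.hypot(P[...,0]-.62,P[...,1]+.025)<.1)&(f["img"].mean(-1)<80)
    for z in np.arange(.095,.2,.01):
        k=m&(P[...,2]>=z)&(P[...,2]<z+.01)
        if k.sum()>3: print(n,z.round(3),k.sum(),P[k].min(0).round(3),P[k].max(0).round(3))
rd()
E
python3 t.py
```

```text
220 [[0.634, -0.028, 0.09], [0.627, -0.037, 0.091], [0.621, -0.047, 0.096]]
232 [[0.628, -0.023, 0.091], [0.624, -0.034, 0.1], [0.622, -0.046, 0.116]]
244 [[0.627, -0.023, 0.107], [0.623, -0.034, 0.116], [0.617, -0.041, 0.117]]
256 [[0.63, -0.027, 0.134], [0.618, -0.029, 0.117], [0.619, -0.042, 0.136]]
268 [[0.63, -0.028, 0.147], [0.601, -0.016, 0.091], [0.62, -0.041, 0.149]]
280 [[0.629, -0.028, 0.158], [0.594, -0.01, 0.09], [0.621, -0.04, 0.16]]
292 [[0.63, -0.028, 0.168], [0.588, -0.005, 0.091], [0.637, -0.05, 0.201]]
304 [[0.645, -0.044, 0.21], [0.642, -0.048, 0.211], [0.639, -0.051, 0.211]]
316 [[0.643, -0.042, 0.212], [0.641, -0.046, 0.213], [0.638, -0.05, 0.213]]
328 [[0.619, -0.02, 0.174], [0.511, 0.058, -0.002], [0.622, -0.039, 0.192]]
340 [[0.615, -0.016, 0.174], [0.5, 0.067, -0.0], [0.62, -0.037, 0.195]]
s 0.115 4 [ 0.612 -0.05   0.116] [ 0.624 -0.011  0.125]
s 0.125 4 [ 0.62  -0.039  0.129] [ 0.624 -0.037  0.132]
s 0.135 4 [ 0.62  -0.042  0.137] [ 0.622 -0.038  0.141]
s 0.185 4 [0.647 0.032 0.195] [0.681 0.061 0.195]
s 0.195 236 [ 0.58  -0.113  0.195] [0.702 0.064 0.205]
 [ 0.619  -0.0255  0.0955] F [ 0.5 -0.5  0.4] T [ 0.03  0.05 -0.02] w 0.0062 t 8.3
```

View pics/w3.png

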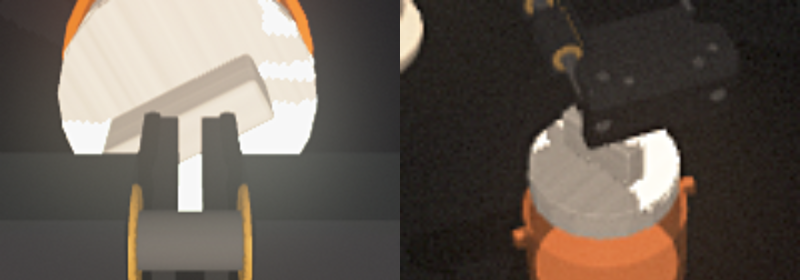

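```bash
cat > t.py <<'E'
from h import *
set_gripper(0.002,20)
z=.0955
while z>.07:
    z-=.001; tool(*C,z,-40,.02); F=bot.get_force()
    if abs(F[2])>3: break
rd(z)
tool(*C,z+.01,-40,.1); rd()
E
python3 t.py
```

```text
0.0875 [ 0.6193 -0.0255  0.0888] F [-1.4 -0.   6.6] T [0.16 0.58 0.05] w 0.0022 t 10.7
 [ 0.6195 -0.0254  0.098 ] F [ 0.2 -0.3 -0.6] T [ 0.01  0.02 -0.06] w 0.0023 t 11.0
```

```bash
sed -i 's/^def tool(x,y,z,yaw,v=None):/def tool(x,y,z,yaw,v=None):\n    z=z-.029  # fingertips found 29 mm above the reported TCP/' h.py
cat > t.py <<'E'
from h import *
tool(*C,.15,-102); set_gripper(.05,8)
z=.12; tool(*C,z,-102,.08)
while z>.0975:
    z-=.004; tool(*C,z,-102,.05)
    if abs(bot.get_force()[2])>4: rd("hit"); break
rd("down"); set_gripper(.006,8); rd("grip8"); print(bot.get_grasp_force()); set_gripper(.006,20); rd("grip20"); print(bot.get_grasp_force())
E
python3 t.py
```

```text
down [ 0.6187 -0.0255  0.0666] F [-0.9  0.5 -0. ] T [ 0.05 -0.01  0.01] w 0.0499 t 15.1
grip8 [ 0.6191 -0.0255  0.067 ] F [ 0.2  0.3 -0. ] T [ 0.08 -0.11  0.  ] w 0.0143 t 15.8
7.99986133351922
grip20 [ 0.6191 -0.0255  0.0671] F [ 0.4 -0.2  0.4] T [ 0.09 -0.12 -0.05] w 0.0139 t 16.0
20.046405178145505
```

Gripped at 14 mm. Now I turn anticlockwise to the stop.

```bash
cat > t.py <<'E'
from h import *
z=bot.get_eef_pos()[2]+.029
for a in(-92,-80,-68,-56,-46,-40,-37,-35,-33.5,-32,-31,-30,-29,-28,-27,-26):
    tool(*C,z,a); rd(a)
    if abs(bot.get_torque()[2])>.35 or np.linalg.norm(bot.get_force())>20: print("stop"); break
E
python3 t.py
```

```text
-92 [ 0.6189 -0.0255  0.067 ] F [ 1.   0.2 -0.1] T [ 0.13 -0.08 -0.04] w 0.014 t 16.3
-80 [ 0.619  -0.0255  0.067 ] F [-0.1 -0.1 -0.1] T [ 0.09 -0.07  0.04] w 0.014 t 16.6
-68 [ 0.619  -0.0255  0.0671] F [-0.5  0.3  0.2] T [ 0.05 -0.02  0.02] w 0.0141 t 16.9
-56 [ 0.619  -0.0255  0.067 ] F [ 0.3  0.4 -0.1] T [0.05 0.03 0.03] w 0.0138 t 17.2
-46 [ 0.619  -0.0255  0.0671] F [-0.2  1.1  0.4] T [ 0.01 -0.01  0.03] w 0.014 t 17.5
-40 [ 0.619  -0.0255  0.067 ] F [-0.3 -0.6  0.1] T [ 0.01 -0.    0.  ] w 0.0139 t 17.8
-37 [ 0.619  -0.0255  0.067 ] F [-0.7 -0.4 -0.4] T [-0.01 -0.02 -0.01] w 0.0142 t 18.0
-35 [ 0.619  -0.0255  0.0671] F [-0.2  0.4 -0.4] T [ 0.02 -0.07  0.04] w 0.0135 t 18.3
-33.5 [ 0.619  -0.0255  0.067 ] F [-0.3 -0.8 -0.5] T [ 0.03  0.02 -0.04] w 0.014 t 18.5
-32 [ 0.619  -0.0255  0.0671] F [ 0.8  0.4 -0.2] T [ 0.04 -0.   -0.  ] w 0.0136 t 18.8
-31 [ 0.619  -0.0255  0.067 ] F [0.3 0.3 0.5] T [0.02 0.01 0.03] w 0.0136 t 19.0
-30 [ 0.6191 -0.0254  0.0671] F [ 0.3  1.  -0.1] T [ 0.17 -0.01  0.01] w 0.0139 t 19.3
-29 [ 0.6191 -0.0252  0.0671] F [ 1.   1.9 -0.1] T [ 0.56 -0.03 -0.08] w 0.0139 t 19.5
-28 [ 0.6191 -0.0252  0.0671] F [-0.   3.1  0.2] T [ 0.83 -0.03 -0.31] w 0.0137 t 19.8
-27 [ 0.6191 -0.0253  0.0671] F [-0.2  3.6 -0.4] T [ 1.    0.07 -0.41] w 0.0141 t 20.0
stop
```

```bash
cat > t.py <<'E'
from h import *
z=bot.get_eef_pos()[2]+.029; print("tipz",z)
tool(*C,z,-34.5); rd()
for dz in(.003,.006,.009,.013,.02):
    tool(*C,z+dz,-34.5,.04); F=bot.get_force(); rd(dz)
    if F[2]<-8: print("stuck"); raise SystemExit
tool(*C,.21,-34.5,.15)
S=(.47,-.06)
tool(*S,.12,-80); tool(*S,.04,-80,.1)
zz=.040
while zz>.015:
    zz-=.002; tool(*S,zz,-80,.04)
    if bot.get_force()[2]>1.5: break
rd(("set",zz)); set_gripper(.05,20); rd("open"); tool(*S,.12,-80,.15)
g=grab("top"); s=grab("scene")
cv2.imwrite("pics/s4.png",np.hstack([cv2.resize(g["img"][110:320,120:400,::-1],(400,300)),cv2.resize(s["img"][150:360,180:460,::-1],(400,300))]))
E
python3 t.py
```

```text
tipz 0.0960923857834411
 [ 0.619  -0.0261  0.0671] F [ 0.7 -0.1 -0.6] T [-0.02 -0.17 -0.04] w 0.0137 t 20.3
0.003 [ 0.6189 -0.0257  0.0702] F [-0.8  0.4 -1.5] T [ 0.    0.01 -0.03] w 0.0138 t 20.5
0.006 [ 0.6191 -0.0255  0.0733] F [-0.3  0.8 -1.7] T [ 0.02 -0.06  0.02] w 0.0138 t 20.8
0.009 [ 0.6192 -0.0255  0.0764] F [-1.2  0.3 -1.8] T [-0.   -0.01  0.03] w 0.0139 t 21.0
0.013 [ 0.6193 -0.0254  0.0805] F [ 0.2  0.7 -1.5] T [ 0.02 -0.    0.05] w 0.0137 t 21.3
0.02 [ 0.6193 -0.0254  0.0876] F [ 0.5  0.4 -1.3] T [-0.01  0.03 -0.03] w 0.0136 t 21.6
('set', 0.019999999999999983) [ 0.4702 -0.0601 -0.0074] F [-3.6 -0.1 13.2] T [ 0.35  1.14 -0.04] w 0.0138 t 26.6
open [ 0.47  -0.06  -0.009] F [-0.4 -0.3  0.4] T [ 0.05 -0.09  0.03] w 0.0496 t 27.5
```

View pics/s4.png

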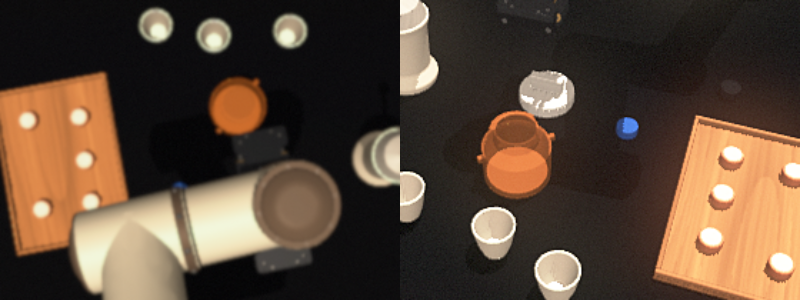

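```bash
cat >> h.py <<'E'
def tray_pods(f):
    "copper pod tops inside the tray, from any camera"
    P=cloud(f); c,s=np.cos(np.radians(9.8)),np.sin(np.radians(9.8))
    d=P[...,:2]-[.531,.278]; tx=d[...,0]*c+d[...,1]*s; ty=-d[...,0]*s+d[...,1]*c
    m=(f["z_map"]>0)&(P[...,2]>.0165)&(P[...,2]<.03)&(abs(tx)<.130)&(abs(ty)<.090)&(f["img"].max(-1)>110)
    out=[]
    for c_,n,k in blobs(m,40):
        p=onplane(f,np.argwhere(k)[:,::-1],.021)[:,:2]
        (x,y),r=cv2.minEnclosingCircle((p*1000).astype(np.float32)); out.append((x/1000,y/1000,r,n))
    return out
E
cat > pod.py <<'E'
from h import *
import sys
def one():
    L=tray_pods(grab("scene")); print("scene",[tuple(np.round(p,3)) for p in L])
    if not L: return False
    x,y=min(L,key=lambda p:np.hypot(p[0]-C[0],p[1]-C[1]))[:2]
    set_gripper(.05,15); tool(x,y,.20,-80)
    W=[p for p in tray_pods(grab("wrist")) if np.hypot(p[0]-x,p[1]-y)<.03]; print("wrist",np.round(W,3))
    if len(W)!=1 or not 14<W[0][2]<18.5: print("unsure"); return False
    x,y=W[0][:2]
    tool(x,y,.05,-80,.2); tool(x,y,.012,-80,.08); F=bot.get_force()
    if abs(F[2])<3: tool(x,y,.0095,-80,.03)
    rd("at"); set_gripper(.02,15); rd("grip")
    w=bot.get_gripper_width()
    if not .028<w<.036: set_gripper(.05); tool(x,y,.2,-80,.2); print("missed"); return False
    tool(x,y,.13,-80,.2); tool(*C,.13,-80); tool(*C,.093,-80,.1); bot.pause(.2)
    w=bot.get_gripper_width(); rd("drop"); set_gripper(.046,15); bot.pause(.3); tool(*C,.14,-80,.2)
    return True
for i in range(int(sys.argv[1])):
    if not one(): break
E
python3 pod.py 1
python3 - <<'E'
from h import *
g=grab("wrist"); s=grab("scene")
cv2.imwrite("pics/s5.png",np.hstack([cv2.resize(g["img"][...,::-1],(400,300)),cv2.resize(s["img"][150:360,180:460,::-1],(400,300))]))
E
```

```text
scene [(np.float64(0.465), np.float64(0.228), np.float64(17.584), np.float64(167.0)), (np.float64(0.455), np.float64(0.31), np.float64(17.691), np.float64(179.0)), (np.float64(0.537), np.float64(0.237), np.float64(17.216), np.float64(193.0)), (np.float64(0.611), np.float64(0.247), np.float64(17.335), np.float64(222.0)), (np.float64(0.606), np.float64(0.334), np.float64(17.419), np.float64(245.0))]
wrist [[6.0900e-01 2.4600e-01 1.5782e+01 6.6900e+02]]
at [ 0.6096  0.2459 -0.0193] F [ 0.8  0.2 -0. ] T [0.03 0.   0.02] w 0.0502 t 31.8
grip [ 0.6096  0.2458 -0.0193] F [-0.4  0.5  1.2] T [ 0.07  0.07 -0.  ] w 0.0311 t 32.3
drop [ 0.6196 -0.0253  0.0649] F [ 0.7  0.4 -0.2] T [ 0.07 -0.03 -0.02] w 0.0312 t 34.8
```

View pics/s5.png

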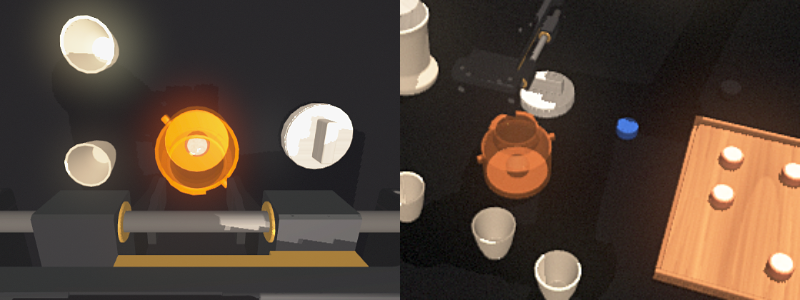

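```bash
sed -i 's/tool(\*C,.13,-80); tool(\*C,.093,-80,.1)/d=C+O[i%4]; tool(*d,.13,-80); tool(*d,.093,-80,.1)/; s/^def one/O=np.array([[0,.006],[0,-.006],[.005,0],[-.005,0]])\ndef one/' pod.py
python3 pod.py 4
python3 - <<'E'
from h import *
tool(*C,.22,-80,.2)
g=grab("wrist"); s=grab("scene"); print(tray_pods(s))
cv2.imwrite("pics/s6.png",np.hstack([cv2.resize(g["img"][...,::-1],(400,300)),cv2.resize(s["img"][150:360,180:460,::-1],(400,300))]))
P=cloud(g); m=np.hypot(P[...,0]-C[0],P[...,1]-C[1])<.022; print("top height in mouth",np.percentile(P[m][:,2],[5,50,95,100]))
E
```

```text
scene [(np.float64(0.465), np.float64(0.226), np.float64(17.93), np.float64(168.0)), (np.float64(0.456), np.float64(0.309), np.float64(18.424), np.float64(184.0)), (np.float64(0.536), np.float64(0.238), np.float64(17.177), np.float64(194.0)), (np.float64(0.606), np.float64(0.334), np.float64(17.395), np.float64(243.0))]
wrist [[5.3500e-01 2.3600e-01 1.5881e+01 6.7400e+02]]
at [ 0.5354  0.2364 -0.0192] F [-0.4 -0.7 -0.3] T [ 0.1   0.01 -0.  ] w 0.0496 t 39.5
grip [ 0.5353  0.2363 -0.0194] F [-0.4 -0.1 -0.3] T [ 0.08  0.09 -0.  ] w 0.0313 t 40.0
drop [ 0.6196 -0.0192  0.0649] F [0.  0.  0.2] T [0.03 0.01 0.05] w 0.0313 t 42.5
scene [(np.float64(0.465), np.float64(0.228), np.float64(17.973), np.float64(169.0)), (np.float64(0.456), np.float64(0.309), np.float64(18.102), np.float64(185.0)), (np.float64(0.606), np.float64(0.334), np.float64(16.877), np.float64(241.0))]
wrist [[4.6400e-01 2.2600e-01 1.5922e+01 6.7700e+02]]
at [ 0.4638  0.2261 -0.0193] F [ 0.4 -0.1  0. ] T [ 0.08 -0.08 -0.05] w 0.0502 t 47.3
grip [ 0.4637  0.226  -0.0194] F [-0.5 -0.2  1.5] T [ 0.1  -0.01  0.02] w 0.0314 t 4
[... 333 characters left out ...]
0192] F [-0.7  0.4 -0. ] T [ 0.07 -0.05  0.03] w 0.05 t 55.3
grip [ 0.6051  0.3334 -0.0193] F [ 0.3 -0.6  0.8] T [ 0.06 -0.03 -0.03] w 0.0309 t 55.8
drop [ 0.6246 -0.0253  0.0649] F [ 0.1 -0.1  0.3] T [ 0.08 -0.01  0.05] w 0.0312 t 58.6
scene [(np.float64(0.455), np.float64(0.31), np.float64(17.872), np.float64(184.0))]
wrist [[4.5300e-01 3.0900e-01 1.5766e+01 6.6800e+02]]
at [ 0.4532  0.3091 -0.0192] F [-0.5  0.3 -0. ] T [ 0.08 -0.05 -0.02] w 0.0499 t 63.5
grip [ 0.4532  0.309  -0.0194] F [ 0.4 -0.8  0.8] T [0.05 0.08 0.  ] w 0.0314 t 64.0
drop [ 0.6146 -0.0253  0.0649] F [ 0.5 -0.5 -0.5] T [0.08 0.04 0.01] w 0.0315 t 66.9
[]
top height in mouth [0.00499677 0.0347301  0.22763094 0.26873306]
```

View pics/s6.png

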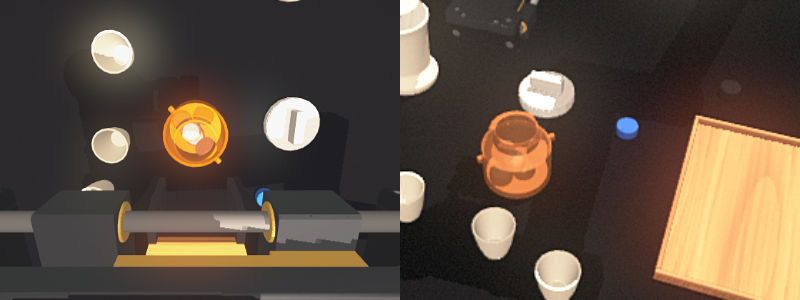

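```bash
cat > t.py <<'E'
from h import *
set_gripper(.05,8); tool(.47,-.06,.20,-80); f=grab("wrist"); P=cloud(f)
def m_(lo,hi):
    m=(P[...,2]>lo)&(P[...,2]<hi)&(np.hypot(P[...,0]-.47,P[...,1]+.06)<.06)
    c,s,k=max(blobs(m,50),key=lambda b:b[1]); z=np.median(P[k][:,2])
    return z,cv2.minAreaRect((onplane(f,np.argwhere(k)[:,::-1],z)[:,:2]*1000).astype(np.float32))
b=m_(.038,.05); print("bar",b); print("disc",m_(.013,.024))
(x,y),(w,h),a=b[1]; a=a if w>h else a+90; a=(a+90)%180-90-(180 if (a+90)%180-90>0 else 0)
print(x,y,a)
assert abs(x-470)<8 and abs(y+60)<8 and abs(a+80)<8
x/=1000;y/=1000
tool(x,y,.06,a,.15); tool(x,y,.0235,a,.08); rd("at")
set_gripper(.006,8); rd(); set_gripper(.006,20); rd("grip"); print(bot.get_grasp_force())
tool(x,y,.17,a,.15); A=-83
tool(*C,.17,A); tool(*C,.112,A,.1); rd("above")
z=.112
while z>.098:
    z-=.001; tool(*C,z,A,.02)
    if bot.get_force()[2]>1: break
rd(("ride",z))
E
python3 t.py
```

```text
bar (np.float64(0.04295235013829557), ((469.8848571777344, -60.50001525878906), (13.735733032226562, 49.39947509765625), 10.409049034118652))
disc (np.float64(0.01703402162551315), ((469.97882080078125, -60.14369201660156), (81.77388000488281, 82.39289855957031), 10.043761253356934))
469.8848571777344 -60.50001525878906 -79.59095096588135
at [ 0.4702 -0.0605 -0.0052] F [-0.1  0.3 -0.3] T [ 0.05 -0.   -0.05] w 0.0501 t 71.6
 [ 0.47   -0.0605 -0.0054] F [ 0.3  0.3 -0.1] T [ 0.09  0.02 -0.02] w 0.0139 t 72.3
grip [ 0.47   -0.0605 -0.0054] F [-0.5  0.1  0.7] T [ 0.09 -0.    0.  ] w 0.0137 t 72.5
19.994000494480133
above [ 0.6194 -0.0256  0.0838] F [-0.3 -0.4 -1.3] T [ 0.08 -0.06 -0.  ] w 0.0139 t 75.0
('ride', 0.105) [ 0.6191 -0.0255  0.0768] F [-1.3  0.4  4.1] T [ 0.23  0.62 -0.04] w 0.0138 t 76.8
```

```bash
cat >> h.py <<'E'
def caph():
    P=cloud(grab("wrist")); r=np.hypot(P[...,0]-C[0],P[...,1]-C[1])
    m=(r<.038)&(P[...,2]>.085)&(P[...,2]<.106); return np.median(P[m][:,2]).round(4),m.sum()
E
cat > t.py <<'E'
from h import *
set_gripper(.0158,8); rd("loose"); print(caph())
for a in(-75,-67,-59,-51,-46,-42,-39,-37,-35.5,-34):
    tool(*C,.105,a); rd(a)
    if abs(bot.get_torque()[2])>.3: print("torque"); break
    if a>-50:
        h=caph(); print(h)
        if h[0]<.095: print("dropped"); break
E
python3 t.py
```

```text
loose [ 0.619  -0.0255  0.0757] F [ 0.2 -0.1  0.1] T [ 0.08  0.02 -0.02] w 0.0156 t 77.1
(np.float64(0.0993), np.int64(6029))
-75 [ 0.619  -0.0255  0.0758] F [ 0.5  0.4 -0.8] T [ 0.03 -0.03 -0.04] w 0.016 t 77.4
-67 [ 0.619  -0.0255  0.0759] F [-0.2  0.7  0.3] T [ 0.03 -0.02  0.02] w 0.016 t 77.6
-59 [ 0.619  -0.0255  0.076 ] F [-0.6 -0.6  0.1] T [-0.   -0.    0.01] w 0.0158 t 77.9
-51 [ 0.619  -0.0255  0.076 ] F [-0.2 -0.5  0.6] T [ 0.   -0.05  0.02] w 0.0158 t 78.2
-46 [ 0.6191 -0.0255  0.076 ] F [ 0.4  0.5 -0.3] T [ 0.09  0.03 -0.02] w 0.0159 t 78.4
(np.float64(0.097), np.int64(6209))
-42 [ 0.619  -0.0255  0.076 ] F [ 0.4 -0.5 -1. ] T [ 0.1  -0.03  0.02] w 0.0157 t 78.7
(np.float64(0.0911), np.int64(6463))
dropped
```

```bash
cat > t.py <<'E'
from h import *
a=-44; tool(*C,.105,a); tool(*C,.0972,a,.04); rd("low"); set_gripper(.006,8); set_gripper(.006,20); rd("grip")
for a in(-50,-58,-66,-74,-82,-90,-96,-99,-101,-102,-103,-104,-105,-106,-107,-108):
    tool(*C,.0972,a); rd(a)
    if abs(bot.get_torque()[2])>.35 or np.linalg.norm(bot.get_force())>20: print("stop"); break
E
python3 t.py
```

```text
low [ 0.6187 -0.0255  0.0676] F [-0.7  0.1  0.2] T [-0.01 -0.02 -0.01] w 0.0157 t 79.3
grip [ 0.6189 -0.0255  0.0681] F [-0.2 -0.7 -1.2] T [ 0.04 -0.03 -0.01] w 0.0139 t 79.8
-50 [ 0.6189 -0.0256  0.0682] F [ 0.6 -1.3 -1.1] T [-0.17 -0.05 -0.07] w 0.0137 t 80.0
-58 [ 0.6189 -0.0255  0.0682] F [ 0.  -0.5 -1. ] T [-0.01 -0.04 -0.02] w 0.0137 t 80.3
-66 [ 0.619  -0.0255  0.0682] F [ 0.4  0.4 -1.9] T [0.04 0.02 0.01] w 0.0138 t 80.6
-74 [ 0.619  -0.0255  0.0682] F [-0.6  0.2 -0.9] T [ 0.06 -0.04  0.01] w 0.0137 t 80.8
-82 [ 0.619  -0.0255  0.0682] F [ 0.1 -0.3 -1.9] T [ 0.05 -0.06  0.01] w 0.014 t 81.1
-90 [ 0.619  -0.0255  0.0682] F [-0.5 -0.4 -1. ] T [ 0.09 -0.06  0.01] w 0.0135 t 81.3
-96 [ 0.619  -0.0255  0.0682] F [-0.1 -0.5 -1. ] T [ 0.07 -0.06  0.01] w 0.0135 t 81.6
-99 [ 0.619  -0.0255  0.0682] F [-0.5 -0.  -1.1] T [ 0.09 -0.07 -0.01] w 0.014 t 81.8
-101 [ 0.619  -0.0255  0.0682] F [ 0.3  0.1 -0.8] T [ 0.18 -0.12 -0.  ] w 0.0139 t 82.1
-102 [ 0.619  -0.0255  0.0682] F [-0.3  0.4 -1.3] T [ 0.08 -0.07  0.04] w 0.0142 t 82.3
-103 [ 0.619  -0.0255  0.0682] F [ 0.3  0.1 -2. ] T [ 0.05 -0.08 -0.01] w 0.0137 t 82.6
-104 [ 0.6193 -0.0256  0.0683] F [ 1.3 -0.6 -1.3] T [-0.13 -0.39  0.03] w 0.0139 t 82.8
-105 [ 0.6194 -0.0256  0.0683] F [ 1.6 -0.7 -2.1] T [-0.36 -0.66  0.16] w 0.0136 t 83.1
-106 [ 0.6194 -0.0256  0.0683] F [ 1.4 -1.2 -2.8] T [-0.49 -0.75  0.4 ] w 0.0137 t 83.3
stop
```

```bash
cat > t.py <<'E'
from h import *
tool(*C,.0972,-104.5); set_gripper(.05,8); tool(*C,.16,-104.5,.1); tool(*C,.26,-104.5,.2)
f=grab("wrist");P=cloud(f)
for lo,hi in((.108,.135),(.085,.104)):
    m=(P[...,2]>lo)&(P[...,2]<hi)&(np.hypot(P[...,0]-C[0],P[...,1]-C[1])<.07)
    c,s,k=max(blobs(m,50),key=lambda b:b[1]); z=np.median(P[k][:,2])
    print(z,cv2.minAreaRect((onplane(f,np.argwhere(k)[:,::-1],z)[:,:2]*1000).astype(np.float32)))
s=grab("scene"); print(tray_pods(s)); rd()
cv2.imwrite("pics/s7.png",np.hstack([cv2.resize(f["img"][...,::-1],(400,300)),cv2.resize(s["img"][150:360,180:460,::-1],(400,300))]))
E
python3 t.py
```

```text
0.11690683756191728 ((618.8023071289062, -25.883047103881836), (50.200870513916016, 13.548991203308105), 75.76785278320312)
0.09108655666554016 ((618.9918823242188, -24.905353546142578), (82.26736450195312, 82.1688003540039), 75.46773529052734)
[]
 [ 0.6177 -0.0255  0.2285] F [-0.6 -0.5 -0.6] T [ 0.12 -0.06  0.01] w 0.05 t 86.0
```

View pics/s7.png

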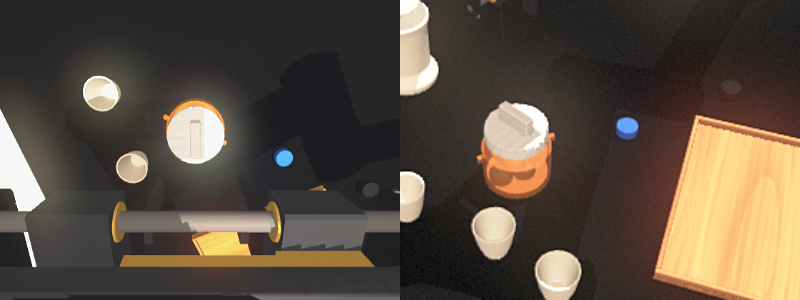

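The cap sits level at the home height, with its bar at −104.2°, which is about 66° clockwise of the gaps. The tray is empty and the cups stand as they did.

```bash
python3 -c "
from rig import sign_off
print(sign_off())"
```

```text
the job is handed in; nothing more can be done
None
```

The job is handed in: all five tea pods are in the amber jar, the cap was dropped into the thread gaps and turned clockwise to its stop without forcing, and the cups were left alone, all in about 86 s of robot time.

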